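# Clamp down the cake turntable's foot with the ratchet handle

### The arm

A 7-joint arm with a two-finger parallel gripper is mounted at the origin on the work surface. World frame = base frame: x ahead of the robot, y to its left, z up, the work surface at z = 0. Lengths are in m, angles in rad, forces in N, time in s.
With the tool pointing down it reaches from about 0.425 to 0.925 m from the base axis. Payload 6.8 kg.
Tool frame: the origin (TCP) lies midway between the tips of the shut fingers; the grasp point (between the pads) lies 19 mm behind it; z points along the fingers, y is the line along which they close (so a half turn about z gives the same grasp; the last joint's range is limited). The gripper opens to 85 mm and grips with 20 to 120 N. Pads are 22 mm wide; open, the fingers measure 114 mm over their backs; the gripper's body (76 mm by 85 mm) begins 54 mm behind the grasp point. The pads swing forward as they close: fully open they stand 13 mm farther back than shut.
Start: joints at [1.033, 0.477, 0.022, 1.555, -0.011, 1.109, -0.083], TCP at [0.281, -0.614, 0.231] pointing down, gripper open.
Joint ranges: [-2.96, 2.96], [-0.34, 2.1], [-1.41, 1.46], [0.24, 2.44], [-1.37, 4.51], [0.17, 1.92], [-2.96, 2.96]. Speed limits (rad/s): [2.39, 2.39, 3.14, 3.14, 3.14, 3.14, 3.14].

### API

Orientations are given as a rotation vector (axis times angle).
In Python, from bench import r gives the robot as it stands. The module is installed in compiled form; this text tells all that it offers.
- The arm moves only by the tool apply_moves, never from a script. Its argument "rows" is a list of rows, each a list of 6 numbers: the shift along the tool's x, y, z scaled (see below), then the turn, a rotation vector about the tool's x, y, z scaled (see below). A call has 1 to 5 rows; each row is the pose to reach, as a shift and turn from the pose commanded when the call began, along the tool's axes at that moment; what a row does not reach only later rows make up. The controller multiplies each number of a shift by 0.25 m and each number of a turn by 90 degrees. A row lasts 1/8 s, in which the tool goes at most 62.5 mm and 10.7 degrees, less where a joint would pass 70% of its speed; a pose out of reach is approached as far as the arm can. A call with a number of a shift or a turn outside -1 to 1 is refused whole. A call with a gripper value outside its range is refused whole. "claw" is the opening, from 0 (shut) to 1 (fully open), set as the call begins (left out, the last holds). The fingers move at their own pace and stop on an object; "newtons" is the grip in N (left out, the last holds). Time passes only in rows, so rows that repeat a pose let the fingers close. It gives the time, the measured TCP pose, the force, the opening and the grip force at its end, in the units of the state.
- r.get_obs(): the state, without advancing time (a new reading comes with each control period).
- r.grab_frame(name): name is "side" or "top" or "wrist"; returns a dict with "pixels" (420x560x3 uint8, red, green, blue), "intrinsics" (3x3 intrinsics, pixels), "eye" and "attitude" of the camera in the world. Camera axes: x right, y up, looking along -z (the intrinsics and any distortion apply to the point x, -y, -z); pixel columns grow to the right and rows downward; lengths in m; the calibration is good to about 2 mm. A picture is of the moment at which its call begins. There is no depth.
- r.hand_in(): hands the job in; it is judged then, once.
Trained networks look in a picture, given as the dict that the camera call returned (one of the last four; its "shot" number tells which), for a name from the list of things; names that differ only in an ending like _2 or _b are one class to them, and where a whole thing is asked for, a point or a joint stands for the part that bears it (a point fixed in the world has none). Each returns a list of dicts, best first, with "conf" (0 to 1); they miss things now and then, are a little off and sometimes report something else, mostly with a low value. They report only what shows in the picture. A call takes as long as a camera call. They do not tell look-alikes from the thing itself.
- r.search_frame(picture, thing): "rect" ([left, top, width, height] in pixels, round what is visible of it).
- r.outline_of(picture, thing): "pixels" (420x560 bool, what is visible of it) and "rect" ([left, top, width, height] in pixels, round what is visible of it).
- r.landmark_of(picture, thing): "point" ([column, row] in pixels: a listed point, or the origin of a listed thing).
The state is a dict: "clock": time; "joints": joint angles; "qvel": joint speeds; "tau": joint torques, N m; "tcp_pos": TCP position; "orientation": TCP orientation; "contact_force": force on the tool from outside, world axes, zero at the start; "moment": the same for the moment, N m; "grip_width": finger opening in m; "gripper_force": force on a finger pad.
Only numpy, scipy, OpenCV 4.12 (cv2) and the standard library are available. Lean on these libraries where they do the work, as an engineer would, in place of code of your own. Each camera call takes 0.05 s, during which the arm holds its last target. There are 200 camera calls.

### The job

The bench clamp's ratchet is set to loosen: first, before turning the handle, flip the direction lever on the ratchet head over to tighten with a light sideways push, then swing the handle back (counter-clockwise seen from above) to its stop to feel that it free-wheels. Then work the handle to and fro, tightening clockwise, until the clamp's rubber foot holds the turntable's foot plate firmly, stopping once the handle has clearly become stiffer to turn and before the clamp is overtightened. Leave the lever set to tighten, the turntable's foot and the other things where they stand, and let go.

Things in the scene. Friction and masses are not known exactly. Their poses are not given: they have to be found in the camera images.
- head_top (a point): Centre of the top of the clamp's round ratchet head (steel disc 68 mm across, top 170 mm above the bench), on the upright axis the handle turns about. The grey C-shaped frame is lower (135 mm); its upright stands 80 to 116 mm from the axis on the side away from the robot. Place and turn of the clamp vary.
- knob_mid (a point): On the axis of the handle's upright black knob, 195 mm above the bench. The knob is a cylinder 22 mm across from 150 to 216 mm up, fixed to the end of a level steel bar 16 mm thick (top 166 mm up), 140 mm from head_top; the bar points roughly to the robot. Free space above and on both sides.
- handle (a joint): Handle angle, rad, growing clockwise from above (tightening); 0 in mid swing, stops at -0.9 and 0.9. Stays where left. Knob force square to the bar while turning: free-wheeling 1 to 2.5 N, a click and up to 0.39 rad of play before it bites; idle screw 6.5 N; once the rubber foot presses, 2 N more per 0.07 rad: 8 to 12 N is firm, 15 N too much. Held still after a push: some 3 N less.
- lever_tab (a point): Middle (198 mm up) of the direction lever's upright black tab, 12 x 10 mm and 178 to 212 mm up. Its flat steel arm (top 181 mm up) lies over the head, pivoted 46 mm from head_top towards the knob, so the tab swings 24 mm to each side of the head's centre. Push it sideways, square to the bar, with 2 to 4 N; past mid it snaps over. Seen from the knob: left (start) loosens, right tightens.
- lever (a joint): Direction lever angle about its pivot, rad, growing clockwise seen from above: from -0.55 to -0.33 it is set to loosen (tab left of the bar's line, seen from the knob), from +0.33 to +0.55 it is set to tighten (tab right). It springs away from the middle to either side; the value jumps by some 0.2 as the pawl clicks over the teeth.
- foot: The clamp screw's rubber foot, a black disc 34 mm across, under head_top; origin at the centre of its underside. Turning clockwise lowers it 8 mm per rad; it starts 10 to 19 mm above the plate. The screw stays put when the handle is let go.
- stand: The cake turntable's loose foot, 0.9 kg: an aluminium disc 176 mm across and 12 mm thick lying on the bench under the clamp's foot, with a white column 38 mm across in its middle, 94 mm high in all. Origin at the centre of its underside. Leave it where it is.
- bottle_mid (a point): Bystander: small squeeze bottle, 38 mm across, 75 mm high; point at its centre.
- jar_mid (a point): Bystander: small glass jar, 52 mm across, 55 mm high; point at its centre.
- pot_mid (a point): Bystander: white ceramic brush pot, 72 mm across, 85 mm high; point at its centre.
Not all that is in view belongs to the job. Of the things like the stand, leave any that is red, turquoise or yellow; of the rest the larger one is meant.

How it is judged:
On the way, in this order (a step that is already met when the one before it is completed fails the run):
1. the direction lever is flipped to tighten (value of joint lever above 0.25 rad), for 0.2 s.
2. with the lever at tighten, the handle is swung back counter-clockwise to (or nearly to) its stop, free-wheeling: handle below -0.7 rad (value of joint handle below -0.7 rad and value of joint lever above 0.1 rad), for 0.1 s.
At the end, for the whole second after the job is handed in: The rubber foot presses on the turntable's foot plate with more than 20 N, the lever is still set to tighten, the turntable's foot lies flat within 12 mm of where it was, and the bottle, jar and pot stand within 20 mm of where they were (contact force between foot and stand above 20 N and value of joint lever above 0.1 rad and distance of stand from where it was at the start of the episode below 0.012 m and angle between stand's own z axis and vertical below 0.05 rad and distance of each of bottle_mid, jar_mid, pot_mid from where it was at the start of the episode below 0.02 m); the robot touches nothing.
It fails at once if the clamp is overtightened: the rubber foot presses with more than 150 N (contact force between foot and stand above 150 N).
It fails at once if the direction lever is forced: fingers push on it with more than 20 N (contact force between the fingers and lever above 20 N).
It fails at once if the bottle is pushed away by more than 20 mm (distance of bottle_mid from where it was at the start of the episode above 0.02 m).
It fails at once if the jar is pushed away by more than 20 mm (distance of jar_mid from where it was at the start of the episode above 0.02 m).
It fails at once if the pot is pushed away by more than 20 mm (distance of pot_mid from where it was at the start of the episode above 0.02 m).
It also fails if it takes over 67 s, if anything falls off the work surface, if the arm or the gripper's body presses on something with over 40 N, if the wrist force passes 120 N, or if a joint passes its speed limit or range.

## Working session

There is one attempt and no reset: what is moved stays moved. The work goes in short steps, Python scripts to look and compute and a tool call to move; the robot and the scene stay as the last step left them, time stands still between calls to the robot, and variables do not carry over. Pictures are saved under pics/ and viewed, at most 10 in all, crops included, and the job is handed in when it is done.

Besides the shell and the picture viewer there is one more tool, called after ">>>" as name(argument=value, ...) on one line, values as JSON. apply_moves: Moves the arm, as the interface text tells. Its arguments: {"type":"object","properties":{"rows":{"type":"array","items":{"type":"array","items":{"type":"number"}}},"claw":{"type":"number"},"newtons":{"type":"number"}},"required":["rows"]}

```bash
mkdir -p pics; cat > h.py <<'E'
import numpy as np, cv2
from bench import r
from scipy.spatial.transform import Rotation as R
def att(f):
    a=np.array(f["attitude"],float)
    if a.shape==(3,3): return a
    return R.from_rotvec(a).as_matrix() if a.size==3 else R.from_quat(a).as_matrix()
def ray(f,p):
    K=np.array(f["intrinsics"]); v=np.linalg.solve(K,[p[0],p[1],1]); d=att(f)@np.array([v[0],-v[1],-v[2]])
    return np.array(f["eye"]),d/np.linalg.norm(d)
def onz(f,p,z):
    e,d=ray(f,p); return e+d*(z-e[2])/d[2]
def proj(f,P):
    c=att(f).T@(np.array(P)-np.array(f["eye"])); v=np.array(f["intrinsics"])@[c[0],-c[1],-c[2]]; return v[:2]/v[2]
Z=dict(head_top=.17,knob_mid=.195,lever_tab=.198,bottle_mid=.0375,jar_mid=.0275,pot_mid=.0425,stand=0,foot=.025)
def save(f,n): cv2.imwrite(f"pics/{n}.png",cv2.cvtColor(f["pixels"],cv2.COLOR_RGB2BGR))
E
python3 - <<'E'
from h import *
np.set_printoptions(precision=4,suppress=True)
for c in ("top","side"):
    f=r.grab_frame(c); save(f,c+"0"); print(c,[k for k in f],f["eye"],f["attitude"])
    for n in Z:
        for l in r.landmark_of(f,n)[:3]: print(n,round(l["conf"],2),np.round(l["point"],1),onz(f,l["point"],Z[n]))
o=r.get_obs();print({k:np.round(v,3) for k,v in o.items()}); print(R.from_rotvec(o["orientation"]).as_matrix())
E
```

```text
top ['pixels', 'intrinsics', 'eye', 'attitude', 'shot'] [ 0.3816 -0.0073  1.1983] [ 0.1162 -0.0893 -1.5614]
head_top 0.84 [326.5 179. ] [ 0.5857 -0.081   0.17  ]
knob_mid 0.81 [320.7 243.3] [ 0.4492 -0.0672  0.195 ]
lever_tab 0.58 [316.4 180.8] [ 0.5763 -0.0585  0.198 ]
bottle_mid 0.7 [441.4 285.1] [ 0.366  -0.3525  0.0375]
bottle_mid 0.32 [317.5 243.3] [ 0.4598 -0.0691  0.0375]
jar_mid 0.66 [434.6 204.4] [ 0.5542 -0.3458  0.0275]
stand 0.94 [219.3 228.5] [0.4965 0.1659 0.    ]
stand 0.86 [400.1 152.8] [ 0.6856 -0.2736  0.    ]
stand 0.85 [375.9 319.7] [ 0.2838 -0.2079  0.    ]
side ['pixels', 'intrinsics', 'eye', 'attitude', 'shot'] [0.4098 0.6766 0.8902] [ 0.078  -1.0649 -2.8111]
head_top 0.76 [243.6 164.9] [ 0.5845 -0.0847  0.17  ]
knob_mid 0.62 [299.7 168.3] [ 0.4489 -0.0654  0.195 ]
lever_tab 0.55 [244.3 162. ] [ 0.5779 -0.065   0.198 ]
bottle_mid 0.6 [334.4 143.1] [ 0.3663 -0.357   0.0375]
bottle_mid 0.18 [262.3 218.9] [ 0.5331 -0.0342  0.0375]
jar_mid 0.58 [270.1 144.5] [ 0.5567 -0.3351  0.0275]
jar_mid 0.54 [228.9 365.3] [0.5412 0.344  0.0275]
pot_mid 0.61 [228.1 366.7] [0.53
[... 155 characters left out ...]
.1779 -0.    ]
stand 0.69 [260.8 219.4] [ 0.5422 -0.0632 -0.    ]
foot 0.75 [247.2 207.2] [ 0.5805 -0.0788  0.025 ]
{'clock': np.float64(0.9), 'joints': array([ 1.033,  0.477,  0.022,  1.555, -0.011,  1.109, -0.083]), 'qvel': array([ 0.   , -0.001,  0.002, -0.   ,  0.001, -0.   ,  0.   ]), 'tau': array([  0.   , -59.631,   1.607, -28.154,   0.013,   0.001,   0.   ]), 'tcp_pos': array([ 0.281, -0.614,  0.231]), 'orientation': array([3.069, 0.67 , 0.   ]), 'contact_force': array([ 0.295, -0.317,  0.525]), 'moment': array([-0.025,  0.011,  0.024]), 'gripper_force': np.float64(0.0), 'grip_width': np.float64(0.085)}
[[ 0.9091  0.4167  0.    ]
 [ 0.4167 -0.9091 -0.    ]
 [ 0.      0.     -1.    ]]
```

View pictures.

```bash
python3 - <<'E'
import cv2,numpy as np
a=cv2.imread("pics/top0.png");b=cv2.imread("pics/side0.png")
t=cv2.resize(a[120:270,250:450],(800,600),interpolation=cv2.INTER_CUBIC);cv2.imwrite("pics/tc.png",t)
E
```

```text
(no output)
```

View pics/tc.png

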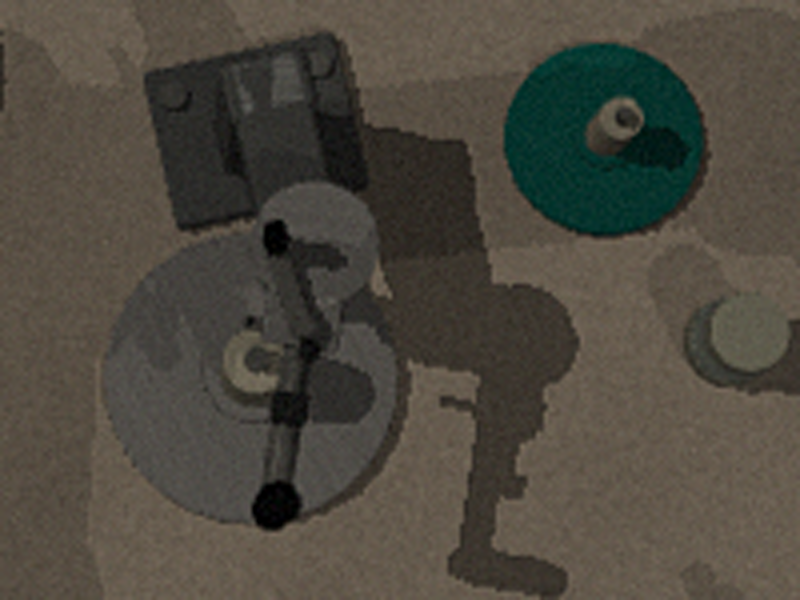

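View pics/side0.png

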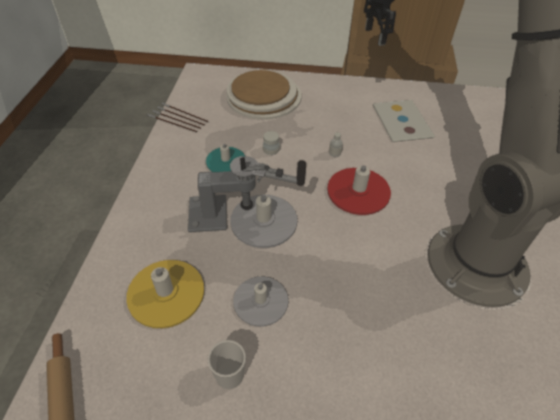

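The crop shows the head disc centre at about (318,240), the black tab left of it at (276,238) and the knob at (277,505). That puts the grey plate under the clamp as the right one. The side view shows free space around the knob, and the networks' points agree with it to within about 3 mm.

```bash
cat >> h.py <<'E'
np.set_printoptions(precision=3,suppress=True)
H=np.array([.585,-.0845]);K=np.array([.449,-.0663])
def goto(p,xyaw,cur=None):
    o=r.get_obs(); M=R.from_rotvec(o["orientation"]) if cur is None else cur[1]; q=o["tcp_pos"] if cur is None else cur[0]
    x=np.array([np.cos(xyaw),np.sin(xyaw),0]);z=np.array([0,0,-1.]);T=R.from_matrix(np.c_[x,np.cross(z,x),z])
    return M.inv().apply(np.array(p)-q)/.25,(M.inv()*T).as_rotvec()/(np.pi/2)
E
python3 - <<'E'
from h import *
d=(H-K)/np.linalg.norm(H-K);left=np.array([-d[1],d[0]]);yaw=np.arctan2(d[1],d[0]);print(d,left,yaw)
p=H-d*.046+d*.042+left*.062;print(p,goto([*p,.265],yaw))
E
```

```text
[ 0.991 -0.133] [0.133 0.991] -0.13303313503347158
[ 0.589 -0.023] (array([ 2.105, -1.636, -0.135]), array([ 0.   , -0.   ,  0.358]))
```

>>> apply_moves(rows=[[0.15,-0.12,-0.135,0,0,0],[0.34,-0.265,-0.135,0,0,0],[0.53,-0.41,-0.135,0,0,0],[0.72,-0.555,-0.135,0,0,0],[0.91,-0.7,-0.135,0,0,0]], claw=0)

```text
clock: 1.52
tcp_pos: [0.4159, -0.358, 0.2654]
orientation: [3.069, 0.67, 0.001]
contact_force: [0.9, -0.0, 0.4]
grip_width: 0.0004
gripper_force: 0.0
```

>>> apply_moves(rows=[[0.19,-0.15,0,0,0,0.08],[0.38,-0.3,0,0,0,0.16],[0.57,-0.45,0,0,0,0.24],[0.76,-0.6,0,0,0,0.32],[0.95,-0.75,0,0,0,0.358]])

```text
clock: 2.15
tcp_pos: [0.5537, -0.0887, 0.2654]
orientation: [3.134, -0.213, 0.001]
contact_force: [1.4, -0.4, 0.0]
grip_width: 0.0
gripper_force: 0.0
```

```bash
python3 - <<'E'
from h import *
o=r.get_obs();print(o["clock"],o["tcp_pos"],o["joints"],o["contact_force"],o["grip_width"])
print(goto([.589,-.023,.265],-.133),goto([.589,-.023,.190],-.133))
f=r.grab_frame("wrist");save(f,"w1")
for n in ("lever_tab","head_top","knob_mid"):
    for l in r.landmark_of(f,n)[:1]: print(n,round(l["conf"],2),np.round(l["point"],1),onz(f,l["point"],Z[n]))
E
```

```text
2.15 [ 0.554 -0.089  0.265] [ 0.209  0.267 -0.196  1.783  0.058  1.096 -1.713] [ 1.415 -0.411  0.026] 2.6111441505669956e-05
(array([ 0.104, -0.279,  0.002]), array([ 0.   , -0.001, -0.002])) (array([ 0.104, -0.279,  0.302]), array([ 0.   , -0.001, -0.002]))
lever_tab 0.69 [236.2 190.4] [ 0.582 -0.065  0.198]
head_top 0.92 [268.9 175.5] [ 0.583 -0.086  0.17 ]
knob_mid 0.69 [266.3 358.3] [ 0.445 -0.065  0.195]
```

>>> apply_moves(rows=[[0.05,-0.14,0,0,0,0],[0.09,-0.28,0,0,0,0],[0.09,-0.28,0.15,0,0,0],[0.09,-0.28,0.3,0,0,0],[0.09,-0.28,0.3,0,0,0]])

```text
clock: 2.98
tcp_pos: [0.582, -0.026, 0.1875]
orientation: [3.133, -0.211, -0.01]
contact_force: [0.5, -0.2, 0.9]
grip_width: -0.0003
gripper_force: 0.0
```

>>> apply_moves(rows=[[0,0.02,0,0,0,0],[0,0.04,0,0,0,0],[0,0.06,0,0,0,0],[0,0.07,0,0,0,0],[0,0.08,0,0,0,0]])

```text
clock: 3.6
tcp_pos: [0.5824, -0.0434, 0.1905]
orientation: [-3.134, 0.208, -0.002]
contact_force: [1.3, 2.5, 0.7]
grip_width: 0.0
gripper_force: 1.2
```

>>> apply_moves(rows=[[0,0.01,0,0,0,0],[0,0.02,0,0,0,0],[0,0.03,0,0,0,0],[0,0.04,0,0,0,0],[0,0.04,0,0,0,0]])

```text
clock: 4.22
tcp_pos: [0.5801, -0.0544, 0.1898]
orientation: [3.134, -0.209, -0.001]
contact_force: [0.4, 1.1, 0.2]
grip_width: 0.0001
gripper_force: 0.3
```

>>> apply_moves(rows=[[0,0.015,0,0,0,0],[0,0.03,0,0,0,0],[0,0.045,0,0,0,0],[0,0.06,0,0,0,0],[0,0.06,0,0,0,0]])

```text
clock: 4.85
tcp_pos: [0.5783, -0.0693, 0.19]
orientation: [3.134, -0.21, -0.0]
contact_force: [-0.5, -0.4, -0.1]
grip_width: -0.0001
gripper_force: 0.0
```

```bash
python3 - <<'E'
from h import *
f=r.grab_frame("top");save(f,"t2")
for n in ("lever_tab","head_top","knob_mid"):
    for l in r.landmark_of(f,n)[:1]: print(n,round(l["conf"],2),np.round(l["point"],1),onz(f,l["point"],Z[n]))
g=r.grab_frame("side")
for l in r.landmark_of(g,"lever_tab")[:2]: print(round(l["conf"],2),np.round(l["point"],1),onz(g,l["point"],.198))
c=np.hstack([cv2.resize(x["pixels"][a:a+70,b:b+70],(400,400)) for x,a,b in ((f,145,290),(g,130,210))])
cv2.imwrite("pics/c2.png",c[:,:,::-1])
E
```

```text
knob_mid 0.41 [320.5 242.3] [ 0.451 -0.067  0.195]
0.67 [252.1 151.6] [ 0.566 -0.103  0.198]
0.59 [335.  143.7] [ 0.373 -0.16   0.198]
```

View pics/c2.png

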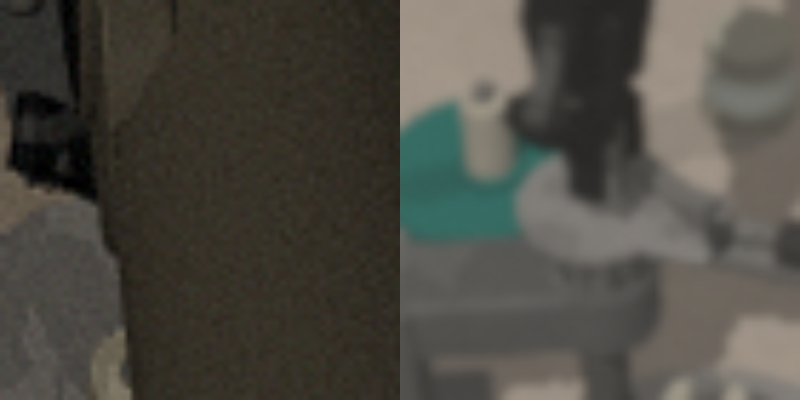

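The side crop shows the shut fingers over the head, hiding the tab. With the contact force back to zero, the lever has probably snapped over. I'll lift off, move towards the knob and check.

>>> apply_moves(rows=[[0,-0.06,0,0,0,0],[0,-0.06,-0.24,0,0,0],[0,-0.06,-0.35,0,0,0],[-0.24,0.0,-0.35,0,0,0],[-0.45,0.05,-0.35,0,0,0]])

```text
clock: 5.78
tcp_pos: [0.4642, -0.065, 0.2777]
orientation: [-3.135, 0.206, -0.001]
contact_force: [-0.7, -0.8, 0.9]
grip_width: 0.0001
gripper_force: 0.0
```

```bash
python3 - <<'E'
from h import *
o=r.get_obs();print(o["clock"],o["tcp_pos"])
f=r.grab_frame("wrist");save(f,"w3")
for n in ("lever_tab","head_top","knob_mid"):
    for l in r.landmark_of(f,n)[:1]: print(n,round(l["conf"],2),np.round(l["point"],1),onz(f,l["point"],Z[n]))
E
```

```text
5.775 [ 0.464 -0.065  0.278]
lever_tab 0.66 [325.6  45. ] [ 0.572 -0.109  0.198]
head_top 0.65 [285.5  39.9] [ 0.584 -0.086  0.17 ]
knob_mid 0.9 [281.5 242.7] [ 0.445 -0.065  0.195]
```

View pics/w3.png

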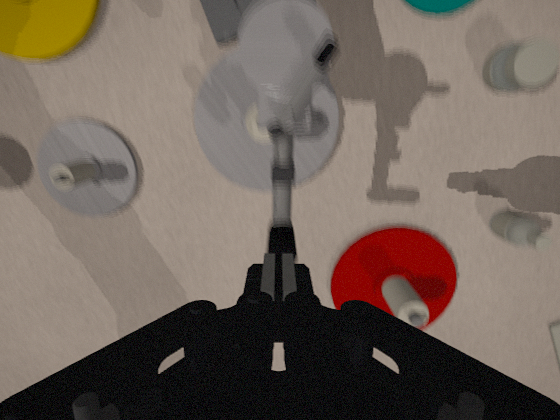

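The tab now shows right of the bar's line, at about (325,50), so the lever is set to tighten. The knob is under the fingers.

>>> apply_moves(rows=[[-0.073,0.012,0,0,0,0],[-0.073,0.012,0,0,0,0],[-0.073,0.012,0.2,0,0,0],[-0.073,0.012,0.39,0,0,0],[-0.073,0.012,0.39,0,0,0]], claw=0.7)

```text
clock: 6.6
tcp_pos: [0.4449, -0.0663, 0.1775]
orientation: [-3.134, 0.207, 0.011]
contact_force: [0.3, 0.7, 0.9]
grip_width: 0.0595
gripper_force: 0.0
```

>>> apply_moves(rows=[[0,0,0,0,0,0],[0,0,0,0,0,0],[0,0,0,0,0,0],[0,0,0,0,0,0]], claw=0, newtons=25)

```text
clock: 7.1
tcp_pos: [0.4485, -0.0666, 0.182]
orientation: [3.135, -0.208, 0.006]
contact_force: [-0.8, 0.3, 7.0]
grip_width: 0.0215
gripper_force: 24.6
```

```bash
cat >> h.py <<'E'
H=np.array([.584,-.0855])
A0=-.143
def st():
    o=r.get_obs(); p=o["tcp_pos"]; v=H-p[:2]; a=np.arctan2(v[1],v[0]); rad=np.hypot(*v); u=v/rad; t=np.array([-u[1],u[0]])
    M=R.from_rotvec(o["orientation"]).as_matrix(); ty=np.arctan2(M[1,0],M[0,0])
    F=np.array(o["contact_force"])
    print("t %.2f th %.3f rad %.4f z %.3f toolyaw-bar %.3f | Ftan(resist) %.2f Frad %.2f Fz %.2f Mz %.2f | grip %.4f %.1f"%(o["clock"],-(a-A0),rad,p[2],ty-a,-F[:2]@t,F[:2]@u,F[2],o["moment"][2],o["grip_width"],o["gripper_force"]))
    return o
def arc(ths):
    """rows to bring the knob to handle angles ths (clockwise+)"""
    for th in ths:
        a=A0-th; p=H-.140*np.array([np.cos(a),np.sin(a)])
        s,w=goto([*p,.181],a); print(th,np.round(s,3),np.round(w,3))
E
python3 - <<'E'
from h import *
o=st();print(o["contact_force"],o["joints"]);arc([-.1,-.2,-.35,-.5,-.65,-.8,-.9])
E
```

```text
t 7.10 th -0.004 rad 0.1368 z 0.182 toolyaw-bar 0.006 | Ftan(resist) -0.21 Frad -0.88 Fz 6.97 Mz 0.02 | grip 0.0215 24.6
[-0.843  0.326  6.966] [ 0.214  0.184 -0.227  2.107  0.055  0.853 -1.749]
-0.1 [-0.011  0.054  0.004] [-0.    -0.003 -0.057]
-0.2 [-0.003  0.109  0.004] [ 0.    -0.003 -0.121]
-0.35 [0.019 0.19  0.004] [ 0.    -0.003 -0.216]
-0.5 [0.053 0.267 0.004] [ 0.    -0.003 -0.312]
-0.65 [0.098 0.338 0.004] [ 0.001 -0.003 -0.407]
-0.8 [0.153 0.401 0.004] [ 0.001 -0.003 -0.503]
-0.9 [0.194 0.438 0.005] [ 0.001 -0.002 -0.566]
```

>>> apply_moves(rows=[[0.002,0.054,0,0,0,-0.06],[0.01,0.109,0,0,0,-0.125],[0.022,0.163,0,0,0,-0.19],[0.042,0.215,0,0,0,-0.25],[0.066,0.267,0,0,0,-0.312]])

```text
clock: 7.72
tcp_pos: [0.4565, -0.1343, 0.182]
orientation: [3.09, 0.566, 0.007]
contact_force: [3.4, 5.3, 5.4]
grip_width: 0.0213
gripper_force: 24.7
```

```bash
python3 - <<'E'
from h import *
o=st();arc([-.6,-.7,-.8,-.85,-.9])
E
```

```text
t 7.72 th -0.508 rad 0.1366 z 0.182 toolyaw-bar -0.003 | Ftan(resist) -3.74 Frad 5.03 Fz 5.38 Mz 0.28 | grip 0.0213 24.7
-0.6 [-0.011  0.051  0.004] [ 0.001 -0.003 -0.06 ]
-0.7 [-0.003  0.107  0.004] [ 0.001 -0.003 -0.124]
-0.8 [0.01  0.161 0.004] [ 0.001 -0.003 -0.188]
-0.85 [0.019 0.188 0.004] [ 0.001 -0.003 -0.219]
-0.9 [0.029 0.214 0.004] [ 0.001 -0.003 -0.251]
```

>>> apply_moves(rows=[[0.003,0.051,0,0,0,-0.06],[0.01,0.107,0,0,0,-0.124],[0.022,0.161,0,0,0,-0.188],[0.03,0.188,0,0,0,-0.219],[0.034,0.2,0,0,0,-0.233]])

```text
clock: 8.35
tcp_pos: [0.4828, -0.1769, 0.182]
orientation: [2.936, 1.116, 0.009]
contact_force: [4.2, 7.8, 5.2]
grip_width: 0.0215
gripper_force: 24.8
```

```bash
python3 - <<'E'
from h import *
o=st();arc([-.9,-.95]);print(o["joints"])
f=r.grab_frame("top");save(f,"t4")
for n in ("lever_tab","head_top","knob_mid"):
    for l in r.landmark_of(f,n)[:1]: print(n,round(l["conf"],2),np.round(l["point"],1),onz(f,l["point"],Z[n]))
st()
E
```

```text
t 8.35 th -0.878 rad 0.1364 z 0.182 toolyaw-bar -0.008 | Ftan(resist) -2.98 Frad 8.29 Fz 5.22 Mz 0.24 | grip 0.0215 24.8
-0.9 [-0.014  0.013  0.004] [ 0.002 -0.003 -0.019]
-0.95 [-0.013  0.04   0.004] [ 0.002 -0.003 -0.051]
[ 0.463  0.284 -0.273  1.975  0.094  0.89  -0.703]
lever_tab 0.53 [339.7 173.7] [ 0.591 -0.106  0.198]
head_top 0.84 [325.6 180.2] [ 0.583 -0.079  0.17 ]
knob_mid 0.69 [375.8 227. ] [ 0.483 -0.178  0.195]
t 8.55 th -0.878 rad 0.1364 z 0.182 toolyaw-bar -0.009 | Ftan(resist) -1.79 Frad 7.02 Fz 2.73 Mz 0.23 | grip 0.0214 24.7
```

>>> apply_moves(rows=[[0.005,0.01,0,0,0,-0.015],[0.01,0.02,0,0,0,-0.03],[0.012,0.03,0,0,0,-0.04]])

```text
clock: 8.93
tcp_pos: [0.4883, -0.1825, 0.182]
orientation: [2.9, 1.204, 0.003]
contact_force: [-2.5, 0.6, 7.8]
grip_width: 0.0213
gripper_force: 25.1
```

```bash
python3 - <<'E'
from h import *
o=st();arc([-.8,-.65,-.5,-.4,-.35])
E
```

```text
t 8.93 th -0.935 rad 0.1363 z 0.182 toolyaw-bar -0.005 | Ftan(resist) -2.20 Frad -1.38 Fz 7.84 Mz 0.10 | grip 0.0213 25.1
-0.8 [-0.01  -0.075  0.004] [ 0.002 -0.001  0.083]
-0.65 [ 0.007 -0.158  0.004] [ 0.002 -0.001  0.179]
-0.5 [ 0.036 -0.236  0.004] [ 0.001 -0.001  0.274]
-0.4 [ 0.062 -0.286  0.003] [ 0.001 -0.001  0.338]
-0.35 [ 0.077 -0.31   0.003] [ 0.001 -0.001  0.369]
```

>>> apply_moves(rows=[[0.003,0.04,0,0,0,-0.048],[0.01,0.08,0,0,0,-0.095],[0.018,0.11,0,0,0,-0.13],[0.018,0.11,0,0,0,-0.13]])

```text
clock: 9.43
tcp_pos: [0.5107, -0.2002, 0.182]
orientation: [2.761, 1.492, 0.001]
contact_force: [-2.0, -1.9, 8.5]
grip_width: 0.0214
gripper_force: 25.1
```

```bash
python3 - <<'E'
from h import *
o=st();arc([-1.2,-1.25,-1.3]);print(o["joints"])
E
```

```text
t 9.43 th -1.145 rad 0.1361 z 0.182 toolyaw-bar -0.011 | Ftan(resist) -0.64 Frad -2.66 Fz 8.54 Mz 0.28 | grip 0.0214 25.1
-1.2 [-0.014  0.031  0.004] [ 0.002  0.    -0.042]
-1.25 [-0.012  0.059  0.004] [ 0.002  0.    -0.074]
-1.3 [-0.008  0.087  0.004] [ 0.002  0.001 -0.106]
[ 0.508  0.342 -0.305  1.895  0.129  0.92  -0.439]
```

>>> apply_moves(rows=[[0.001,0.015,0,0,0,-0.02],[0.002,0.03,0,0,0,-0.035],[0.003,0.045,0,0,0,-0.053],[0.004,0.055,0,0,0,-0.065]])

```text
clock: 9.93
tcp_pos: [0.5221, -0.2065, 0.182]
orientation: [2.682, 1.631, -0.0]
contact_force: [-3.6, -0.5, 7.8]
grip_width: 0.0213
gripper_force: 25.1
```

```bash
python3 - <<'E'
from h import *
o=st()
E
```

```text
t 9.93 th -1.241 rad 0.1360 z 0.182 toolyaw-bar -0.005 | Ftan(resist) -2.97 Frad -2.07 Fz 7.84 Mz 0.11 | grip 0.0213 25.1
```

>>> apply_moves(rows=[[0.001,0.015,0,0,0,-0.02],[0.002,0.03,0,0,0,-0.035],[0.002,0.03,0,0,0,-0.035]])

```text
clock: 10.3
tcp_pos: [0.5245, -0.2075, 0.1818]
orientation: [-2.634, -1.701, 0.011]
contact_force: [-20.6, 5.3, 21.4]
grip_width: 0.0211
gripper_force: 27.5
```

```bash
python3 - <<'E'
from h import *
o=st();arc([-1.2,-1.1,-1.0,-.9,-.8])
E
```

```text
t 10.30 th -1.260 rad 0.1358 z 0.182 toolyaw-bar 0.030 | Ftan(resist) -20.80 Frad -4.25 Fz 21.41 Mz -0.12 | grip 0.0211 27.5
-1.2 [-0.015 -0.034  0.003] [-0.005  0.002  0.057]
-1.1 [-0.007 -0.09   0.004] [-0.005  0.002  0.121]
-1.0 [ 0.006 -0.144  0.004] [-0.005  0.002  0.184]
-0.9 [ 0.025 -0.197  0.005] [-0.005  0.003  0.248]
-0.8 [ 0.049 -0.247  0.005] [-0.005  0.003  0.312]
```

```bash
sed -i 's/^A0=-.143/A0=.212/; s/H-.140\*/H-.1362*/; s/\*p,.181\]/*p,.182]/' h.py; python3 - <<'E'
from h import *
o=st();arc([-.8,-.66,-.5,-.34,-.18]); 
a=A0+.18;z=np.array([0,0,-1.]);x=np.array([np.cos(a),np.sin(a),0]);T=R.from_matrix(np.c_[x,np.cross(z,x),z]);p=H-.1362*x[:2]
for th in (-.06,.06,.14,.22,.3):
    b=A0-th;s,w=goto([*(H-.1362*np.array([np.cos(b),np.sin(b)])),.182],b,(np.array([*p,.182]),T));print(th,s,w)
E
```

```text
t 10.30 th -0.905 rad 0.1358 z 0.182 toolyaw-bar 0.030 | Ftan(resist) -20.80 Frad -4.25 Fz 21.41 Mz -0.12 | grip 0.0211 27.5
-0.8 [ 0.003 -0.057 -0.001] [-0.005  0.002  0.086]
-0.66 [ 0.018 -0.132  0.   ] [-0.005  0.002  0.175]
-0.5 [ 0.049 -0.213  0.001] [-0.005  0.003  0.277]
-0.34 [ 0.092 -0.289  0.001] [-0.005  0.003  0.379]
-0.18 [ 0.146 -0.357  0.002] [-0.004  0.004  0.48 ]
-0.06 [ 0.004 -0.065  0.   ] [0.    0.    0.076]
0.06 [ 0.016 -0.13   0.   ] [0.    0.    0.153]
0.14 [ 0.028 -0.171  0.   ] [0.    0.    0.204]
0.22 [ 0.043 -0.212  0.   ] [0.    0.    0.255]
0.3 [ 0.062 -0.252  0.   ] [0.    0.    0.306]
```

>>> apply_moves(rows=[[0.003,-0.065,0,0,0,0.08],[0.018,-0.142,0,0,0,0.175],[0.049,-0.225,0,0,0,0.277],[0.092,-0.3,0,0,0,0.379],[0.146,-0.37,0,0,0,0.485]])

```text
clock: 10.92
tcp_pos: [0.4593, -0.14, 0.1818]
orientation: [3.081, 0.589, 0.002]
contact_force: [1.4, -6.7, 4.1]
grip_width: 0.0215
gripper_force: 25.7
```

```bash
python3 - <<'E'
from h import *
o=st();arc([-.08,.02,.12,.2,.28])
E
```

```text
t 10.93 th -0.200 rad 0.1361 z 0.182 toolyaw-bar -0.034 | Ftan(resist) 6.69 Frad -1.35 Fz 4.08 Mz 0.16 | grip 0.0215 25.7
-0.08 [ 0.001 -0.065 -0.001] [ 0.003 -0.001  0.054]
0.02 [ 0.009 -0.119 -0.002] [ 0.003 -0.001  0.118]
0.12 [ 0.021 -0.172 -0.002] [ 0.003 -0.001  0.182]
0.2 [ 0.035 -0.213 -0.002] [ 0.003 -0.001  0.233]
0.28 [ 0.052 -0.253 -0.002] [ 0.003 -0.001  0.284]
```

>>> apply_moves(rows=[[0.001,-0.06,0,0,0,0.055],[0.009,-0.119,0,0,0,0.118],[0.021,-0.172,0,0,0,0.182],[0.035,-0.213,0,0,0,0.233],[0.052,-0.253,0,0,0,0.284]])

```text
clock: 11.55
tcp_pos: [0.4477, -0.0765, 0.1817]
orientation: [3.136, -0.104, 0.002]
contact_force: [-2.8, -7.6, 8.2]
grip_width: 0.0216
gripper_force: 26.0
```

```bash
python3 - <<'E'
from h import *
o=st();arc([.34,.4,.46,.52,.58])
E
```

```text
t 11.55 th 0.278 rad 0.1366 z 0.182 toolyaw-bar -0.000 | Ftan(resist) 7.73 Frad -2.33 Fz 8.23 Mz -0.24 | grip 0.0216 26.0
0.34 [ 0.003 -0.034 -0.001] [ 0.002 -0.001  0.039]
0.4 [ 0.006 -0.066 -0.002] [ 0.002 -0.001  0.077]
0.46 [ 0.011 -0.099 -0.002] [ 0.002 -0.001  0.116]
0.52 [ 0.017 -0.13  -0.002] [ 0.002 -0.001  0.154]
0.58 [ 0.026 -0.162 -0.002] [ 0.002 -0.001  0.192]
```

>>> apply_moves(rows=[[0.003,-0.025,0,0,0,0.029],[0.005,-0.05,0,0,0,0.058],[0.008,-0.075,0,0,0,0.087],[0.011,-0.099,0,0,0,0.116]])

```text
clock: 12.05
tcp_pos: [0.4516, -0.0519, 0.1817]
orientation: [3.114, -0.388, 0.001]
contact_force: [-4.0, -7.3, 10.4]
grip_width: 0.0211
gripper_force: 26.3
```

```bash
python3 - <<'E'
from h import *
o=st()
E
```

```text
t 12.05 th 0.460 rad 0.1366 z 0.182 toolyaw-bar 0.001 | Ftan(resist) 8.09 Frad -2.11 Fz 10.37 Mz -0.27 | grip 0.0211 26.3
```

>>> apply_moves(rows=[[0.003,-0.025,0,0,0,0.029],[0.005,-0.05,0,0,0,0.058],[0.007,-0.066,0,0,0,0.077]])

```text
clock: 12.42
tcp_pos: [0.4567, -0.0357, 0.1816]
orientation: [3.086, -0.574, -0.001]
contact_force: [-7.4, -5.7, 13.3]
grip_width: 0.0212
gripper_force: 26.5
```

```bash
python3 - <<'E'
from h import *
o=st()
E
```

```text
t 12.43 th 0.585 rad 0.1367 z 0.182 toolyaw-bar 0.005 | Ftan(resist) 7.97 Frad -4.84 Fz 13.33 Mz -0.30 | grip 0.0212 26.5
```

>>> apply_moves(rows=[[-0.002,-0.025,0,0,0,0.029],[-0.003,-0.05,0,0,0,0.058],[-0.002,-0.066,0,0,0,0.077]])

```text
clock: 12.8
tcp_pos: [0.4636, -0.0206, 0.1817]
orientation: [3.046, -0.759, 0.004]
contact_force: [-1.4, -8.3, 7.1]
grip_width: 0.0213
gripper_force: 25.9
```

```bash
python3 - <<'E'
from h import *
o=st()
E
```

```text
t 12.80 th 0.706 rad 0.1368 z 0.182 toolyaw-bar 0.006 | Ftan(resist) 7.92 Frad 2.72 Fz 7.08 Mz -0.30 | grip 0.0213 25.9
```

>>> apply_moves(rows=[[0.003,-0.025,0,0,0,0.029],[0.005,-0.05,0,0,0,0.058],[0.009,-0.08,0,0,0,0.092]])

```text
clock: 13.18
tcp_pos: [0.4743, -0.0039, 0.1817]
orientation: [2.983, -0.979, 0.002]
contact_force: [-4.4, -7.7, 8.6]
grip_width: 0.0211
gripper_force: 26.2
```

```bash
python3 - <<'E'
from h import *
o=st();arc([.7,.54,.38,.22,.06]);print(o["joints"])
E
```

```text
t 13.18 th 0.851 rad 0.1367 z 0.182 toolyaw-bar 0.005 | Ftan(resist) 8.83 Frad 1.02 Fz 8.64 Mz -0.26 | grip 0.0211 26.2
0.7 [ 0.008  0.082 -0.001] [ 0.001 -0.001 -0.093]
0.54 [ 0.027  0.167 -0.001] [ 0.002 -0.001 -0.195]
0.38 [ 0.06   0.248 -0.001] [ 0.002 -0.001 -0.297]
0.22 [ 0.105  0.322 -0.   ] [ 0.002 -0.001 -0.399]
0.06 [ 0.162  0.388 -0.   ] [ 0.002 -0.001 -0.5  ]
[ 0.039  0.217 -0.186  2.063  0.056  0.866 -2.385]
```

>>> apply_moves(rows=[[0.008,0.085,0,0,0,-0.095],[0.027,0.17,0,0,0,-0.196],[0.06,0.25,0,0,0,-0.297],[0.105,0.324,0,0,0,-0.399],[0.162,0.39,0,0,0,-0.5]])

```text
clock: 13.8
tcp_pos: [0.4486, -0.1042, 0.1817]
orientation: [3.131, 0.255, -0.002]
contact_force: [-4.2, 1.8, 9.6]
grip_width: 0.0214
gripper_force: 26.1
```

```bash
python3 - <<'E'
from h import *
o=st();arc([-.1,-.26,-.42,-.58,-.74])
E
```

```text
t 13.80 th 0.074 rad 0.1367 z 0.182 toolyaw-bar 0.025 | Ftan(resist) -2.39 Frad -3.93 Fz 9.64 Mz 0.18 | grip 0.0214 26.1
-0.1 [ 0.008  0.095 -0.001] [-0.     0.001 -0.095]
-0.26 [ 0.028  0.18  -0.001] [-0.     0.001 -0.197]
-0.42 [ 0.061  0.26  -0.001] [-0.     0.001 -0.299]
-0.58 [ 0.106  0.334 -0.001] [-0.     0.001 -0.401]
-0.74 [ 0.163  0.4   -0.002] [-0.     0.001 -0.503]
```

>>> apply_moves(rows=[[0.008,0.09,0,0,0,-0.09],[0.028,0.175,0,0,0,-0.19],[0.061,0.255,0,0,0,-0.29],[0.106,0.33,0,0,0,-0.395],[0.163,0.397,0,0,0,-0.498]])

```text
clock: 14.42
tcp_pos: [0.5058, -0.1965, 0.1816]
orientation: [2.797, 1.427, 0.001]
contact_force: [0.3, 3.3, 5.4]
grip_width: 0.0213
gripper_force: 25.7
```

```bash
python3 - <<'E'
from h import *
o=st();arc([-.64,-.54,-.44,-.34,-.28])
f=r.grab_frame("top")
for n in ("lever_tab","head_top"):
    for l in r.landmark_of(f,n)[:1]: print(n,round(l["conf"],2),np.round(l["point"],1),onz(f,l["point"],Z[n]))
E
```

```text
t 14.43 th -0.745 rad 0.1358 z 0.182 toolyaw-bar -0.013 | Ftan(resist) -1.62 Frad 2.90 Fz 5.37 Mz 0.30 | grip 0.0213 25.7
-0.64 [ 0.001 -0.057 -0.002] [ 0.001 -0.     0.058]
-0.54 [ 0.008 -0.111 -0.002] [ 0.001 -0.     0.122]
-0.44 [ 0.021 -0.164 -0.002] [ 0.001 -0.     0.186]
-0.34 [ 0.04  -0.215 -0.002] [ 0.001 -0.     0.249]
-0.28 [ 0.053 -0.245 -0.002] [ 0.001 -0.     0.288]
lever_tab 0.52 [342.  169.8] [ 0.599 -0.111  0.198]
head_top 0.77 [326.4 178.7] [ 0.586 -0.081  0.17 ]
```

>>> apply_moves(rows=[[0.001,-0.057,0,0,0,0.058],[0.008,-0.111,0,0,0,0.122],[0.021,-0.164,0,0,0,0.186],[0.04,-0.215,0,0,0,0.249],[0.04,-0.215,0,0,0,0.249]])

```text
clock: 15.2
tcp_pos: [0.4683, -0.1576, 0.1816]
orientation: [3.023, 0.84, 0.004]
contact_force: [1.5, -8.0, 1.1]
grip_width: 0.0214
gripper_force: 25.9
```

```bash
python3 - <<'E'
from h import *
o=st()
E
```

```text
t 15.20 th -0.345 rad 0.1363 z 0.182 toolyaw-bar -0.015 | Ftan(resist) 7.61 Frad -2.93 Fz 1.11 Mz -0.02 | grip 0.0214 25.9
```

>>> apply_moves(rows=[[0.001,-0.018,0,0,0,0.02],[0.002,-0.036,0,0,0,0.042]])

```text
clock: 15.45
tcp_pos: [0.4644, -0.151, 0.1816]
orientation: [3.048, 0.739, 0.004]
contact_force: [2.1, -10.1, 2.6]
grip_width: 0.0212
gripper_force: 26.1
```

```bash
python3 - <<'E'
from h import *
o=st()
E
```

```text
t 15.45 th -0.289 rad 0.1363 z 0.182 toolyaw-bar -0.025 | Ftan(resist) 9.86 Frad -2.99 Fz 2.60 Mz 0.21 | grip 0.0212 26.1
```

>>> apply_moves(rows=[[0.001,-0.018,0,0,0,0.022],[0.002,-0.036,0,0,0,0.044]])

```text
clock: 15.7
tcp_pos: [0.4604, -0.1432, 0.1816]
orientation: [3.072, 0.632, 0.004]
contact_force: [1.0, -11.2, 3.9]
grip_width: 0.0214
gripper_force: 26.3
```

```bash
python3 - <<'E'
from h import *
o=st()
E
```

```text
t 15.70 th -0.225 rad 0.1364 z 0.182 toolyaw-bar -0.031 | Ftan(resist) 10.61 Frad -3.86 Fz 3.94 Mz 0.39 | grip 0.0214 26.3
```

>>> apply_moves(rows=[[0.001,-0.016,0,0,0,0.022],[0.002,-0.03,0,0,0,0.04]])

```text
clock: 15.95
tcp_pos: [0.4578, -0.1369, 0.1815]
orientation: [3.089, 0.535, 0.004]
contact_force: [1.0, -13.2, 2.9]
grip_width: 0.0214
gripper_force: 26.4
```

```bash
python3 - <<'E'
from h import *
o=st()
E
```

```text
t 15.95 th -0.174 rad 0.1363 z 0.182 toolyaw-bar -0.044 | Ftan(resist) 12.59 Frad -4.02 Fz 2.91 Mz 0.23 | grip 0.0214 26.4
```

>>> apply_moves(rows=[[0,0.008,0,0,0,0],[0,0.016,0,0,0,0],[0,0.016,0,0,0,0]])

```text
clock: 16.32
tcp_pos: [0.4592, -0.1397, 0.1815]
orientation: [3.09, 0.538, 0.004]
contact_force: [0.7, -11.3, 3.3]
grip_width: 0.021
gripper_force: 26.2
```

>>> apply_moves(rows=[[0,0,0,0,0,0],[0,0,0,0,0,0],[0,0,0,0,0,0],[0,0,0,0,0,0]], claw=0.7)

```text
clock: 16.82
tcp_pos: [0.4585, -0.1362, 0.1803]
orientation: [3.094, 0.546, -0.0]
contact_force: [-0.9, -1.7, 1.4]
grip_width: 0.0598
gripper_force: 0.8
```

>>> apply_moves(rows=[[0,0,-0.1,0,0,0],[0,0,-0.3,0,0,0],[-0.1,0,-0.5,0,0,0],[-0.1,0,-0.5,0,0,0],[-0.1,0,-0.5,0,0,0]])

```text
clock: 17.45
tcp_pos: [0.4348, -0.1444, 0.3046]
orientation: [-3.093, -0.547, 0.001]
contact_force: [-0.2, 0.2, -0.6]
grip_width: 0.0597
gripper_force: 0.0
```

```bash
python3 - <<'E'
from h import *
st()
f=r.grab_frame("wrist");g=r.grab_frame("side")
for k,q in (("w",f),("s",g)):
  for n in ("lever_tab","knob_mid","head_top","jar_mid","bottle_mid","foot"):
    for l in r.landmark_of(q,n)[:1]: print(k,n,round(l["conf"],2),np.round(l["point"],1),onz(q,l["point"],Z[n]))
c=cv2.resize(g["pixels"][130:250,170:330],(800,600),interpolation=cv2.INTER_CUBIC)
cv2.imwrite("pics/end.png",c[:,:,::-1])
E
```

```text
t 17.45 th -0.164 rad 0.1604 z 0.305 toolyaw-bar -0.026 | Ftan(resist) -0.27 Frad -0.08 Fz -0.61 Mz -0.01 | grip 0.0597 0.0
w lever_tab 0.29 [314.8 179.7] [ 0.467 -0.163  0.198]
w knob_mid 0.83 [312.7 177.9] [ 0.467 -0.162  0.195]
w jar_mid 0.93 [464.9 133.1] [ 0.56  -0.347  0.028]
w bottle_mid 0.98 [403.5 272.7] [ 0.363 -0.356  0.037]
s knob_mid 0.61 [292.4 140.8] [ 0.476 -0.16   0.195]
s jar_mid 0.64 [266.9 143.1] [ 0.567 -0.34   0.027]
s bottle_mid 0.64 [334.5 144. ] [ 0.366 -0.353  0.037]
s foot 0.65 [246.3 207.7] [ 0.583 -0.077  0.025]
```

View pics/end.png

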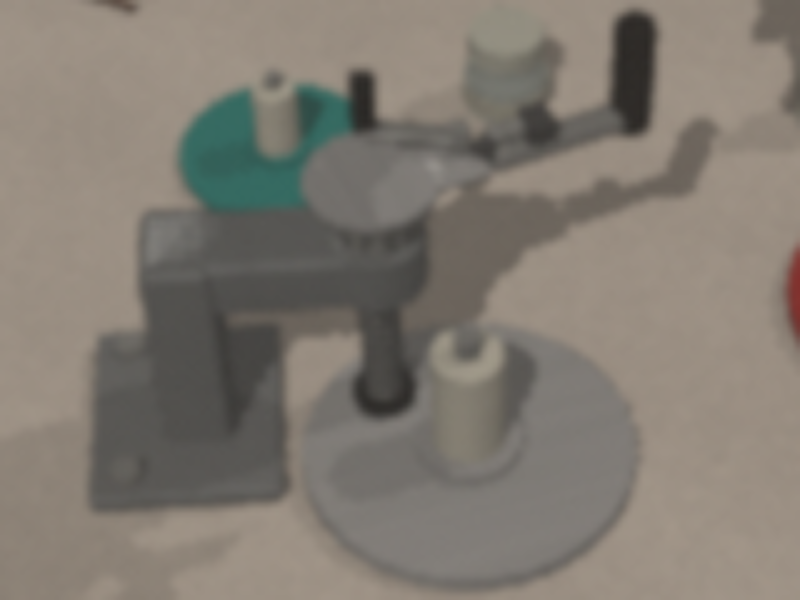

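The end view shows the foot on the grey plate and the tab still on the tighten side. But the knob swung back about 0.2 rad when released, to (0.467, -0.162). I'll grip it again and feel whether the screw held.

```bash
python3 - <<'E'
from h import *
th=-.37;b=A0-th;p=H-.138*np.array([np.cos(b),np.sin(b)]);print(p)
print(goto([*p,.305],b),goto([*p,.181],b))
E
```

```text
[ 0.469 -0.161]
(array([0.104, 0.108, 0.   ]), array([ 0.   , -0.   , -0.148])) (array([0.103, 0.108, 0.496]), array([ 0.   , -0.   , -0.148]))
```

>>> apply_moves(rows=[[0.1,0.108,0,0,0,-0.1],[0.1,0.108,0,0,0,-0.148],[0.1,0.108,0.2,0,0,-0.148],[0.1,0.108,0.4,0,0,-0.148],[0.1,0.108,0.496,0,0,-0.148]])

```text
clock: 18.77
tcp_pos: [0.4664, -0.1614, 0.1785]
orientation: [-3.008, -0.901, 0.005]
contact_force: [0.6, -0.8, 0.5]
grip_width: 0.0599
gripper_force: 0.0
```

>>> apply_moves(rows=[[0,0,0,0,0,0],[0,0,0,0,0,0],[0,0,0,0,0,0],[0,0,0,0,0,0]], claw=0)

```text
clock: 19.27
tcp_pos: [0.4689, -0.1619, 0.1824]
orientation: [3.008, 0.901, 0.003]
contact_force: [-0.3, 0.4, 4.9]
grip_width: 0.0212
gripper_force: 26.1
```

```bash
python3 - <<'E'
from h import *
st()
E
```

```text
t 19.27 th -0.374 rad 0.1382 z 0.182 toolyaw-bar -0.004 | Ftan(resist) -0.45 Frad -0.01 Fz 4.90 Mz 0.02 | grip 0.0212 26.1
```

Now feel it in small steps.

>>> apply_moves(rows=[[0.001,-0.018,0,0,0,0.021],[0.002,-0.036,0,0,0,0.042]])

```text
clock: 19.52
tcp_pos: [0.4645, -0.1551, 0.1824]
orientation: [3.035, 0.799, 0.004]
contact_force: [0.7, -4.7, 1.8]
grip_width: 0.021
gripper_force: 26.1
```

>>> apply_moves(rows=[[0.001,-0.018,0,0,0,0.021],[0.002,-0.036,0,0,0,0.042]])

```text
clock: 19.77
tcp_pos: [0.4607, -0.1481, 0.1824]
orientation: [3.059, 0.698, 0.005]
contact_force: [2.0, -8.6, 0.5]
grip_width: 0.0215
gripper_force: 26.1
```

```bash
python3 - <<'E'
from h import *
st()
E
```

```text
t 19.77 th -0.258 rad 0.1383 z 0.182 toolyaw-bar -0.021 | Ftan(resist) 8.54 Frad -2.15 Fz 0.51 Mz 0.44 | grip 0.0215 26.1
```

>>> apply_moves(rows=[[0,0,0,0,0,0],[0,0,0,0,0,0],[0,0,0,0,0,0],[0,0,0,0,0,0]])

```text
clock: 20.27
tcp_pos: [0.4609, -0.1483, 0.1824]
orientation: [3.059, 0.699, 0.005]
contact_force: [2.1, -7.9, 1.4]
grip_width: 0.0215
gripper_force: 26.1
```

>>> apply_moves(rows=[[0,0.009,0,0,0,-0.01],[0,0.018,0,0,0,-0.021],[0,0.018,0,0,0,-0.021],[0,0.018,0,0,0,-0.021]])

```text
clock: 20.78
tcp_pos: [0.4629, -0.1521, 0.1824]
orientation: [3.047, 0.749, 0.005]
contact_force: [2.6, -5.9, 1.3]
grip_width: 0.0209
gripper_force: 26.1
```

>>> apply_moves(rows=[[0,0.009,0,0,0,-0.01],[0,0.018,0,0,0,-0.021],[0,0.018,0,0,0,-0.021],[0,0.018,0,0,0,-0.021]])

```text
clock: 21.28
tcp_pos: [0.4647, -0.1552, 0.1823]
orientation: [3.035, 0.8, 0.004]
contact_force: [1.0, -5.4, 5.1]
grip_width: 0.0214
gripper_force: 26.5
```

```bash
python3 - <<'E'
from h import *
st()
E
```

```text
t 21.27 th -0.317 rad 0.1382 z 0.182 toolyaw-bar -0.013 | Ftan(resist) 5.21 Frad -1.88 Fz 5.12 Mz 0.03 | grip 0.0214 26.5
```

The force runs up and down along nearly the same line, about 4 N per 0.06 rad. So the swing-back is springy wind-up in the handle, and the screw stayed tight. I'll unwind it fully and let go.

>>> apply_moves(rows=[[0,0.018,0,0,0,-0.021],[0,0.036,0,0,0,-0.042],[0,0.036,0,0,0,-0.042]])

```text
clock: 21.65
tcp_pos: [0.4692, -0.1622, 0.1823]
orientation: [3.008, 0.901, 0.004]
contact_force: [1.0, -1.5, 7.8]
grip_width: 0.0211
gripper_force: 26.5
```

>>> apply_moves(rows=[[0,0,0,0,0,0],[0,0,0,0,0,0],[0,0,0,0,0,0],[0,0,0,0,0,0]], claw=0.7)

```text
clock: 22.15
tcp_pos: [0.4677, -0.1615, 0.1809]
orientation: [-3.009, -0.902, 0.001]
contact_force: [0.2, -0.2, 0.1]
grip_width: 0.0595
gripper_force: 0.0
```

>>> apply_moves(rows=[[0,0,-0.1,0,0,0],[0,0,-0.3,0,0,0],[-0.1,0,-0.5,0,0,0],[-0.1,0,-0.5,0,0,0],[-0.1,0,-0.5,0,0,0]])

```text
clock: 22.78
tcp_pos: [0.4467, -0.1752, 0.3056]
orientation: [-3.009, -0.901, 0.0]
contact_force: [-0.2, 0.1, -0.1]
grip_width: 0.0596
gripper_force: 0.0
```

```bash
python3 - <<'E'
from h import *
st()
g=r.grab_frame("side");f=r.grab_frame("top")
for k,q in (("s",g),("t",f)):
  for n in ("lever_tab","knob_mid","head_top","foot"):
    for l in r.landmark_of(q,n)[:1]: print(k,n,round(l["conf"],2),np.round(l["point"],1),onz(q,l["point"],Z[n]))
  for l in r.landmark_of(q,"stand")[:4]: print(k,"stand",np.round(l["point"],1))
c=cv2.resize(g["pixels"][130:250,170:330],(800,600),interpolation=cv2.INTER_CUBIC)
cv2.imwrite("pics/end2.png",c[:,:,::-1])
E
```

```text
t 22.77 th -0.367 rad 0.1640 z 0.306 toolyaw-bar 0.003 | Ftan(resist) -0.24 Frad -0.13 Fz -0.14 Mz -0.01 | grip 0.0596 0.0
s lever_tab 0.6 [246.7 149. ] [ 0.581 -0.111  0.198]
s knob_mid 0.76 [294.4 139. ] [ 0.472 -0.168  0.195]
s head_top 0.91 [242.  166.3] [ 0.587 -0.079  0.17 ]
s foot 0.74 [247.7 209.7] [ 0.578 -0.07   0.025]
s stand [225.6 159.5]
s stand [166.3 298.7]
s stand [261.7 302.1]
s stand [359.  193.9]
t lever_tab 0.7 [341.7 175.5] [ 0.588 -0.11   0.198]
t knob_mid 0.66 [366.5 229.6] [ 0.477 -0.159  0.195]
t head_top 0.7 [328.6 179.1] [ 0.585 -0.085  0.17 ]
t foot 0.51 [322.7 194.5] [ 0.577 -0.082  0.025]
t stand [373.9 320.7]
t stand [219.1 227.9]
t stand [209.6 137.6]
t stand [309.6 215.1]
```

View pics/end2.png

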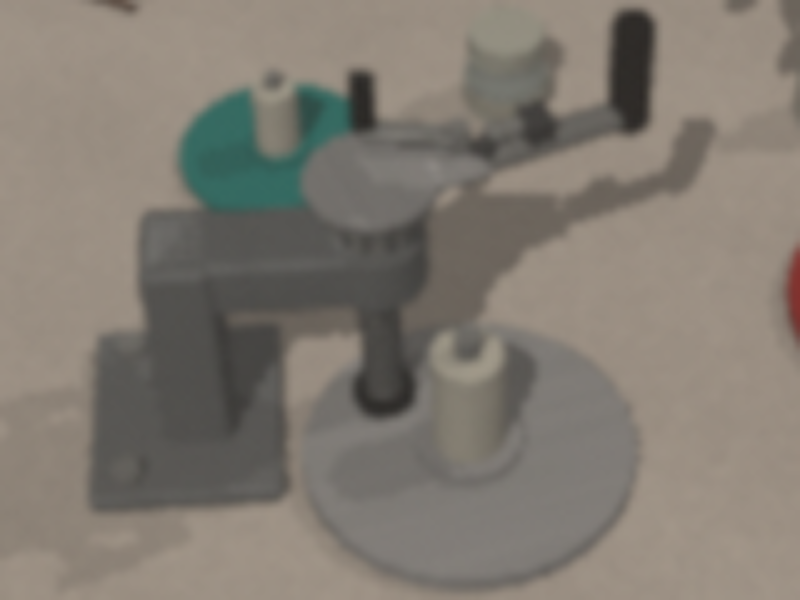

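The picture shows the foot at about (383,395), the tab on the tighten side, and the plate unmoved. One check of the foot's height before handing in.

```bash
python3 - <<'E'
from h import *
g=r.grab_frame("side")
for z in (.012,.016,.020,.03):
    c=np.array([.5845,-.0845,z]);t=np.linspace(0,2*np.pi,60)
    P=np.array([proj(g,c+.017*np.array([np.cos(a),np.sin(a),0])) for a in t]);i=P[:,1].argmax()
    print(z,"centre",(proj(g,c)-[170,130])*5,"lowest rim",(P[i]-[170,130])*5)
E
```

```text
0.012 centre [381.483 393.519] lowest rim [379.984 417.626]
0.016 centre [381.175 388.528] lowest rim [379.669 412.648]
0.02 centre [380.865 383.51 ] lowest rim [379.353 407.644]
0.03 centre [380.085 370.853] lowest rim [378.555 395.021]
```

```bash
python3 -c "
from bench import r
print(r.hand_in())"
```

```text
the job is handed in; nothing more can be done
None
```

I handed the job in at about 23 s, and no verdict came back. The lever is set to tighten, the handle was swung back to its stop, and the foot was tightened onto the plate to about 12.6 N at the knob against about 8 N idle. The stand looked unmoved in the last picture, and the gripper is clear.

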